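# Index and lock the sample carousel

## Robot

A 7-joint arm with a two-finger parallel gripper is mounted at the origin on the work surface. World frame = base frame: x ahead of the robot, y to its left, z up, the work surface at z = 0. Lengths are in m, angles in rad, forces in N, time in s.
With the tool pointing down it reaches from about 0.4 to 0.9 m from the base axis. Payload 5.5 kg.
Tool frame: the origin (TCP) lies at the very end of the fingers, on their centre line; the grasp point (between the pads) lies robot.pinch_z behind it (robot.pinch_z is the distance from the TCP to the grasp point, in m); z points along the fingers, y is the line along which they close (so a half turn about z gives the same grasp; the last joint's range is limited). The gripper opens to 92 mm and grips with 3 to 60 N. Pads are 19 mm wide; open, the fingers measure 130 mm over their backs; the gripper's body (75 mm by 190 mm) begins 47 mm behind the grasp point.
Start: joints at [1.503, 0.501, -0.427, 1.55, 0.221, 1.138, -0.21], TCP at [0.211, -0.615, 0.227] pointing down, gripper open.
Joint ranges: [-2.88, 2.88], [-0.31, 2.03], [-1.54, 1.56], [0.2, 2.42], [-1.41, 4.55], [0.19, 2.02], [-2.57, 2.57]. Speed limits (rad/s): [2.57, 2.57, 3.14, 3.14, 3.14, 3.14, 3.14].

## Interface

Orientations are given as a 3x3 rotation matrix whose columns are the frame's x, y, z axes.
In Python, from workcell import robot gives the robot as it stands. The module is installed in compiled form; this text tells all that it offers.
- The arm moves only by the tool carry_out, never from a script. Its argument "moves" is a list of rows, each an object with "translation": the shift along the tool's x, y, z in m, a list of three; "roll": the turn about the tool's z in rad; "jaw": the closure, from -1 (fully open) to 1 (shut). A call has 1 to 12 rows; each row is the pose to reach, as a shift and turn from the pose commanded when the call began, along the tool's axes at that moment; what a row does not reach only later rows make up. A row lasts 1/12 s, in which the tool goes at most 41.7 mm and 7.16 degrees, less where a joint would pass 70% of its speed; a pose out of reach is approached as far as the arm can. A call with a gripper value outside its range is refused whole. The fingers move at their own pace and stop on an object; "squeeze" is the grip in N (left out, the last holds). Time passes only in rows, so rows that repeat a pose let the fingers close. It gives the time, the measured TCP pose, the force, the opening and the grip force at its end, in the units of the state.
- robot.state(): the state, without advancing time (a new reading comes with each control period).
- robot.get_image(name): name is "side" or "top"; returns a dict with "pixels" (400x640x3 uint8, blue, green, red), "camera_matrix" (3x3 intrinsics, pixels), "world_from_camera" (4x4, takes a point from camera to world coordinates). Camera axes: x right, y up, looking along -z (the intrinsics and any distortion apply to the point x, -y, -z); pixel columns grow to the right and rows downward; lengths in m; the calibration is good to about 2 mm. A picture is of the moment at which its call begins. There is no depth.
- robot.sign_off(): hands the job in; it is judged then, once.
Trained networks look in a picture, given as the dict that the camera call returned (one of the last four; its "shot" number tells which), for a name from the list of things; names that differ only in an ending like _2 or _b are one class to them, and where a whole thing is asked for, a point or a joint stands for the part that bears it (a point fixed in the world has none). Each returns a list of dicts, best first, with "score" (0 to 1); they miss things now and then, are a little off and sometimes report something else, mostly with a low value. They report only what shows in the picture. A call takes as long as a camera call.
- robot.masks_of(picture, label): "region" (400x640 bool, what is visible of it) and "box" ([left, top, right, bottom] in pixels, round what is visible of it).
The state is a dict: "clock": time; "q": joint angles; "joint_vel": joint speeds; "joint_torque": joint torques, N m; "tool_pos": TCP position; "tcp_rot": TCP orientation; "contact_force": force on the tool from outside, world axes, zero at the start; "torque": the same for the moment, N m; "opening": finger opening in m; "grasp_force": force on a finger pad.
Only numpy, scipy, OpenCV 4.12 (cv2) and the standard library are available. Lean on these libraries where they do the work, as an engineer would, in place of code of your own. Each camera call takes 0.05 s, during which the arm holds its last target. There are 200 camera calls.

## Task

Push the sample carousel round until its red station faces the yellow arrow, without pressing on the glass jars. Then fit the crank onto the square shaft, turn it clockwise all the way to its stop so that the bolt locks the carousel there, lift the crank off and stand it back upright on its rubber mat. Leave the other things on the bench where they are.

Things in the scene. Friction and masses are not known exactly. Their poses are not given: they have to be found in the camera images.
- carousel_axis (a point): Centre of the sample carousel, level with the upper face of its disc, 78 mm above the bench; axes of the fixed base (z up, lock housing along -y). The aluminium disc, 260 mm across, 18 mm thick, turns freely and endlessly both ways about this upright axis; light friction (about 0.5 N at the pins), it coasts a little if pushed fast. Six stations, 60 degrees apart, each have a jar and a rim notch.
- pin_top (a point): Middle of the top of one of six upright black pins to push, 12 mm across, standing 50 mm above the disc, 116 mm from the axis, half-way between stations; this one is 30 degrees anticlockwise (seen from above) of the red station, the others follow every 60 degrees. Turns with the carousel. Flat ribs 5 mm high run from the hub (27 mm high) to the pins.
- carousel: The turning carousel with the six glass sample jars fixed on its stations (one red cap, others white or blue): 38 mm across, centred 78 mm from the axis, tops 45 mm above the disc. Origin on the axis at the disc's underside; turns with the carousel.
- red_notch (a point): The rim notch of the red station (red patch on the disc, red-capped jar): its middle, 121 mm from the axis, at the height of the disc's upper face. Turns with the carousel. The notch is about 19 mm wide and open outwards.
- index_mark (a point): The index point, fixed: 121 mm from the carousel's axis, at the same height as red_notch, straight ahead of the yellow arrow on the lock housing. The red station is at the index when red_notch lies on it.
- bolt_nose (a point): Tip of the steel locking bolt (12 mm wide, round nose, 69 mm above the bench) that the square shaft drives out of the housing towards the carousel's axis, 15 mm in its quarter turn. It starts 134 mm from the axis, 4 mm clear of the rim. It enters a notch whose middle is within about 6 mm of it and centres it to within 3 mm; otherwise it jams on the rim.
- shaft_top (a point): Centre of the top face of the upright square shaft, 14 mm by 14 mm (its top 6 mm tapered to 8 mm), flats along its own x and y, standing 24 mm out of the flat top of the blue lock housing (90 by 100 mm, 85 mm above the bench), 205 mm from the carousel's axis, beyond the index. Turns with the shaft.
- lock_shaft (a joint): Turn of the square shaft, rad: 0 = bolt withdrawn (start), grows clockwise seen from above, firm end stop at 1.57 (quarter turn) = bolt fully home. Friction of about 0.06 N m holds it where it is left; no spring.
- crank_grip (a point): Middle of the crank's red grip (26 by 26 mm, from 28 to 71 mm above the underside), 54 mm above the underside, over the socket; z up, x along the arm. The arm, 14 mm wide, 30 to 38 mm up, ends in an upright black knob 22 mm across, 85 mm out, top 86 mm up. Fully fitted, this point is 30 mm above shaft_top. The arm may point any of four ways; over the carousel it would strike the pins.
- crank: The loose crank (about 0.32 kg), standing on its dark steel foot, 38 mm square, 28 mm high; origin in the middle of the underside. The foot has a square socket underneath, 16 mm wide (1 mm play each side), 26 mm deep, sides along the crank's x and y. The grip and arm are above the foot (see crank_grip).
- mat_centre (a point): Centre of the upper face of the black rubber mat (200 mm along its x by 160 mm along its y, 4 mm thick, fixed) on which the crank stands.
- beaker_c (a point): Bystander: glass beaker, 72 mm across, 85 mm tall; this point is at its middle.
- mortar_c (a point): Bystander: white porcelain bowl, 100 mm across, 55 mm tall; this point is at its middle.
- reagent_c (a point): Bystander: amber reagent jar, 68 mm across, 130 mm tall; this point is at its middle.
- flask_c (a point): Bystander: conical glass flask, 80 mm across, 110 mm tall; this point is at its middle.
- spatula_c (a point): Bystander: lab spatula lying flat, 180 mm long; this point is at its middle.
- tissue_c (a point): Bystander: standing pink paper roll, 100 mm across, 120 mm tall; this point is at its middle.

How it is judged:
By the outcome, as a careful person would: the job done as asked, in the order asked, and still so for the second after the job is handed in, with the robot touching nothing.
It also fails if it takes over 72 s, if anything falls off the work surface, if the arm or the gripper's body presses on something with over 40 N, if the wrist force passes 120 N, or if a joint passes its speed limit or range.

## Working session

There is one attempt and no reset: what is moved stays moved. The work goes in short steps, Python scripts to look and compute and a tool call to move; the robot and the scene stay as the last step left them, time stands still between calls to the robot, and variables do not carry over. Pictures are saved under pics/ and viewed, at most 10 in all, crops included, and the job is handed in when it is done.

Besides the shell and the picture viewer there is one more tool, called after "Call:" as name([rows], argument=value, ...), one row to a line, values as JSON. carry_out: Moves the arm, as the interface text tells. Its arguments: {"type":"object","properties":{"moves":{"type":"array"},"squeeze":{"type":"number"}},"required":["moves"]}

```bash
mkdir -p pics; cat > h.py <<'E'
import numpy as np,cv2
from workcell import robot
def ray(p,uv):
    K=np.array(p["camera_matrix"]);T=np.array(p["world_from_camera"])
    d=np.linalg.inv(K)@[uv[0],uv[1],1.];d=T[:3,:3]@(d*[1,-1,-1]);return T[:3,3],d
def atz(p,uv,z):
    o,d=ray(p,uv);return o+d*(z-o[2])/d[2]
def proj(p,X):
    K=np.array(p["camera_matrix"]);T=np.array(p["world_from_camera"])
    c=(T[:3,:3].T@(np.array(X)-T[:3,3]))*[1,-1,-1];u=K@c;return u[:2]/u[2]
def cen(m):
    return np.array(np.nonzero(m)[::-1]).mean(1)
E
python3 - <<'E'
from h import *
np.set_printoptions(precision=4,suppress=True)
print(robot.pinch_z,robot.state())
for n in("top","side"):
    p=robot.get_image(n);cv2.imwrite(f"pics/{n}0.png",p["pixels"])
    print(n,[k for k in p if k!="pixels"],p["camera_matrix"],p["world_from_camera"])
    for l in["carousel","pin_top","red_notch","shaft_top","crank","crank_grip","mat_centre","bolt_nose","beaker_c","mortar_c","reagent_c","flask_c","spatula_c","tissue_c"]:
        for r in robot.masks_of(p,l)[:2]: print(l,round(r["score"],2),r["box"],cen(r["region"]).round(1))
E
```

```text
0.0188 {'clock': 0.0, 'q': array([ 1.5032,  0.5019, -0.4268,  1.5515,  0.2208,  1.1383, -0.2103]), 'joint_vel': array([ 0.001 , -0.0005,  0.0001, -0.0003,  0.0012, -0.0014, -0.0004]), 'joint_torque': array([ -0.    , -56.6595,  -5.8161, -27.9113,  -0.0685,   0.0306,
         0.0002]), 'tool_pos': array([ 0.2109, -0.6141,  0.2256]), 'tcp_rot': array([[ 0.9458,  0.3249, -0.0006],
       [ 0.3249, -0.9458,  0.0019],
       [ 0.0001, -0.002 , -1.    ]]), 'contact_force': array([ 0.0451,  1.0928, -0.1427]), 'torque': array([0.0077, 0.0252, 0.0209]), 'grasp_force': 0.0, 'opening': 0.09207266229270276}
top ['camera_matrix', 'world_from_camera', 'shot'] [[372.9307   0.     308.6884]
 [  0.     372.9307 195.6062]
 [  0.       0.       1.    ]] [[ 0.0011  0.9868 -0.1618  0.4232]
 [-1.      0.0009 -0.0014  0.037 ]
 [-0.0013  0.1618  0.9868  1.1217]
 [ 0.      0.      0.      1.    ]]
carousel 0.56 [242.3, 154.6, 335.6, 244.2] [288.3 199.8]
pin_top 0.63 [242.2, 153.6, 334.4, 248.4] [288.1 199.6]
red_notch 0.63 [244.8, 155.6, 334.4, 246.9] [288.4 199.6]
crank 0.58 [428.8, 204.1, 454.3, 243.9] [43
[... 1192 characters left out ...]
29.  322.1]
crank_grip 0.91 [415.5, 279.1, 441.8, 354.7] [428.9 322.6]
mat_centre 0.85 [361.3, 293.5, 479.6, 400.0] [421.8 344. ]
beaker_c 0.88 [290.4, 271.7, 330.4, 327.3] [309.3 297.8]
beaker_c 0.5 [343.1, 230.9, 352.1, 242.6] [348.5 236.9]
mortar_c 0.86 [422.1, 223.2, 466.0, 258.9] [443.4 240.1]
reagent_c 0.79 [478.6, 244.4, 524.0, 312.8] [498.7 277. ]
reagent_c 0.25 [262.4, 168.2, 374.2, 285.9] [321.  225.4]
flask_c 0.66 [261.9, 167.0, 358.2, 237.7] [309.6 206.1]
flask_c 0.27 [345.1, 230.2, 352.6, 245.2] [348.5 236.9]
spatula_c 0.69 [208.9, 243.4, 280.2, 285.1] [240.5 264.2]
spatula_c 0.45 [346.7, 230.3, 354.1, 243.3] [348.6 237. ]
tissue_c 0.82 [188.4, 156.8, 224.5, 201.7] [206.1 178.2]
```

```bash
python3 - <<'E'
import cv2
a=cv2.imread("pics/top0.png")[120:300,235:475];cv2.imwrite("pics/t1.png",cv2.resize(a,(792,594),interpolation=cv2.INTER_CUBIC))
a=cv2.imread("pics/side0.png")[155:375,245:535];cv2.imwrite("pics/s1.png",cv2.resize(a,(783,594),interpolation=cv2.INTER_CUBIC))
E
```

```text
(no output)
```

View pics/t1.png

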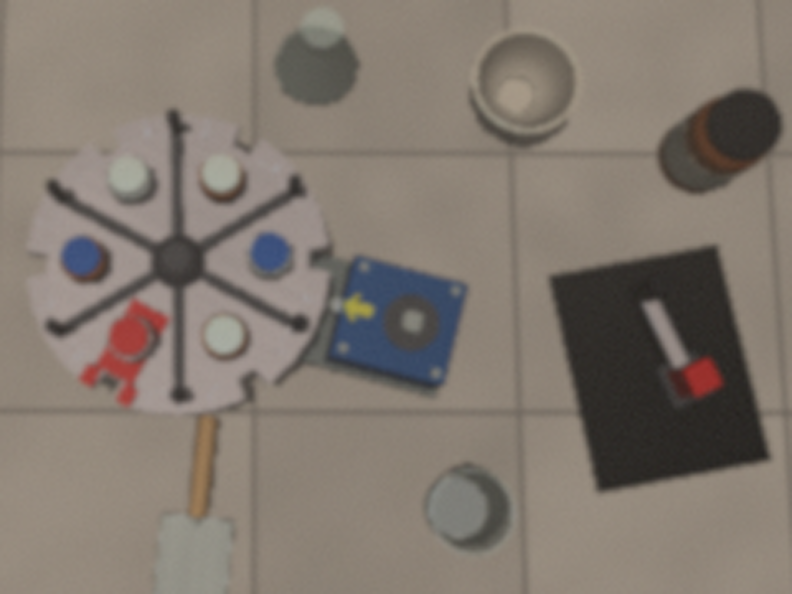

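View pics/s1.png

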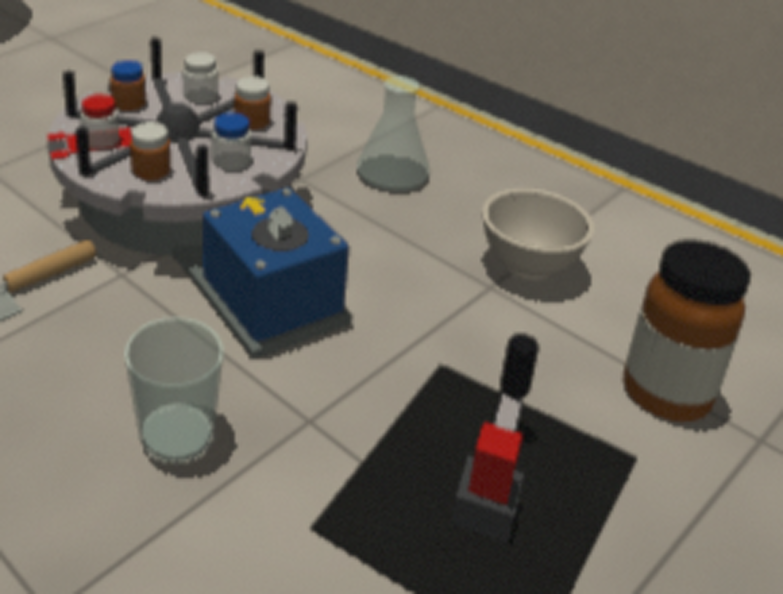

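```bash
python3 - <<'E'
from h import *
from scipy.optimize import least_squares
np.set_printoptions(precision=4,suppress=True)
p=robot.get_image("top");s=robot.get_image("side")
f=lambda x,y:np.array([235+x/3.3,120+y/3.3])
fs=lambda x,y:np.array([245+x/2.7,155+y/2.7])
P=[atz(p,f(*c),.128)[:2] for c in[(174,117),(54,187),(56,327),(180,395),(301,323),(297,184)]]
def res(a):return np.concatenate([a[:2]+.116*np.array([np.cos(a[2]+k*np.pi/3),np.sin(a[2]+k*np.pi/3)])-P[k] for k in range(6)])
r=least_squares(res,[.5,.1,0]);print("carousel",r.x,np.degrees(r.x[2]),r.fun.reshape(6,2))
C=r.x[:2];print("hub",atz(p,f(178,262),.105))
n=atz(p,f(110,382),.078)[:2];cap=atz(p,f(130,337),.123)[:2]
for q in(n,cap):d=q-C;print("red ang",np.degrees(np.arctan2(*d[::-1])),np.hypot(*d))
S=atz(p,f(412,321),.109)[:2];S2=atz(s,fs(281,218),.109)[:2];print("shaft",S,S2)
for q in(S,S2):d=q-C;print(np.degrees(np.arctan2(*d[::-1])),np.hypot(*d))
hc=[f(359,257),f(466,288),f(440,386),f(328,357)];H=[atz(p,c,.085)[:2] for c in hc];print("housing",np.array(H),np.mean(H,0))
for a,b in((0,1),(3,2),(3,0),(2,1)):print(np.degrees(np.arctan2(*(H[b]-H[a])[::-1])),np.hypot(*(H[b]-H[a])))
def tri(uv,uw):
    o1,d1=ray(p,uv);o2,d2=ray(s,uw);A=np.stack([d1,-d2],1);t=np.linalg.lstsq(A,o2-o1,rcond=None)[0];return (o1+d1*t[0]+o2+d2*t[1])/2,np.linalg.norm(o1+d1*t[0]-o2-d2*t[1])
for im,sl in((p,np.s_[190:260,400:480]),(s,np.s_[275:375,400:460])):
    hsv=cv2.cvtColor(im["pixels"],cv2.COLOR_BGR2HSV);m=((hsv[...,0]<8)|(hsv[...,0]>172))&(hsv[...,1]>150)&(hsv[...,2]>120)
    M=np.zeros_like(m);M[sl]=m[sl];print(M.sum(),cen(M));
    if im is p:g=cen(M)
print("grip top face",atz(p,f(704,378),.075),atz(p,g,.07),tri(f(704,378),fs(499,440)))
print("knob",tri(f(649,288),fs(521,345)),atz(s,fs(521,345),.09),"arm",atz(p,f(655,303),.042),atz(p,f(681,360),.042))
print("foot side bottom corner",atz(s,fs(513,543),.004),atz(s,fs(458,527),.004))
mc=[f(551,276),f(716,246),f(769,459),f(598,491)];M=np.array([atz(p,c,.004)[:2] for c in mc]);print("mat",M,M.mean(0))
for l,c in dict(flask=(317,60),bowl=(524,85),reag=(700,150),beaker=(470,507)).items():print(l,atz(p,f(*c),0.03))
E
```

```text
carousel [0.5822 0.0926 0.0233] 1.3347405265332168 [[ 0.0002 -0.0009]
 [-0.0004 -0.0003]
 [-0.0005  0.0017]
 [-0.0015  0.0008]
 [ 0.0007 -0.0007]
 [ 0.0015 -0.0006]]
hub [0.5793 0.093  0.105 ]
red ang 150.0943519391981 0.11692181626304954
red ang 150.71102674641122 0.07727321824636178
shaft [ 0.5295 -0.101 ] [ 0.5217 -0.1117]
-105.21052829491673 0.20061638298411685
-106.49848887613182 0.21307546588679976
housing [[ 0.5868 -0.0602]
 [ 0.5602 -0.1507]
 [ 0.4774 -0.1266]
 [ 0.5016 -0.0329]] [ 0.5315 -0.0926]
-106.36235450436627 0.09428141197097994
-104.48424644221505 0.09669976152619968
-17.753349583927616 0.08947411269065424
-16.233248405130105 0.08627879499924657
74 [447.3378 233.6757]
151 [429.3974 318.3245]
grip top face [ 0.4849 -0.3518  0.075 ] [ 0.4876 -0.3511  0.07  ] (array([ 0.4847, -0.3514,  0.0758]), np.float64(0.00033570186928815257))
knob (array([ 0.5638, -0.3108,  0.0808]), np.float64(0.008405334129744776)) [ 0.5582 -0.3177  0.09  ] arm [ 0.5527 -0.3248  0.042 ] [ 0.5025 -0.3449  0.042 ]
foot side bottom corner [ 0.4787 -0.3783  0.004 ] [ 0.4615 -0.3461  0.004 ]
mat [[ 0.5821 -0.2436]
 [ 0.6101 -0.3965]
 [ 0.4169 -0.4321]
 [ 0.3886 -0.2778]] [ 0.4995 -0.3375]
flask [ 0.7793 -0.0292  0.03  ]
bowl [ 0.7556 -0.2192  0.03  ]
reag [ 0.6944 -0.3772  0.03  ]
beaker [ 0.3757 -0.1587  0.03  ]
```

```bash
cat >> h.py <<'E'
C=np.array([.5815,.0927]);IDX=-105.5
def plan(*T):
    """T: (x,y,z,xaxis_deg or None); prints moves rel. to the present pose"""
    s=robot.state();R=s["tcp_rot"];a0=np.degrees(np.arctan2(R[1,0],R[0,0]))
    print("t %.2f pos"%s["clock"],s["tool_pos"].round(4),"ang %.2f"%a0,"q",s["q"].round(2),"F",s["contact_force"].round(1),"open %.4f"%s["opening"],s["grasp_force"])
    for t in T:
        d=R.T@(np.array(t[:3])-s["tool_pos"]);r=0 if t[3] is None else np.radians((a0-t[3]+180)%360-180)
        print((d).round(4).tolist(),round(r,4))
def pt(phi,z,r=.116,c=C):
    return (c[0]+r*np.cos(np.radians(phi)),c[1]+r*np.sin(np.radians(phi)),z,phi-180)
E
python3 -c "
from h import *
plan((.45,-.3,.25,None),pt(181.2,.2),pt(181.2,.095))"
```

```text
t 1.60 pos [ 0.2111 -0.6148  0.2267] ang 18.95 q [ 1.5   0.5  -0.43  1.55  0.22  1.14 -0.21] F [-0.2 -0.   0.7] open 0.0918 0.0
[0.3281, -0.2201, -0.0233] 0
[0.4696, -0.5842, 0.0267] 0.3099
[0.4696, -0.5842, 0.1317] 0.3099
```

Call:
carry_out([
  {"translation":[0.164,-0.11,-0.02],"roll":0,"jaw":-0.1},
  {"translation":[0.328,-0.22,-0.02],"roll":0,"jaw":-0.1},
  {"translation":[0.328,-0.22,-0.02],"roll":0,"jaw":-0.1},
  {"translation":[0.328,-0.22,-0.02],"roll":0,"jaw":-0.1},
  {"translation":[0.328,-0.22,-0.02],"roll":0,"jaw":-0.1},
  {"translation":[0.328,-0.22,-0.02],"roll":0,"jaw":-0.1},
  {"translation":[0.328,-0.22,-0.02],"roll":0,"jaw":-0.1},
  {"translation":[0.328,-0.22,-0.02],"roll":0,"jaw":-0.1},
  {"translation":[0.328,-0.22,-0.02],"roll":0,"jaw":-0.1},
  {"translation":[0.47,-0.584,0.0],"roll":0.31,"jaw":-0.1},
  {"translation":[0.47,-0.584,0.0],"roll":0.31,"jaw":-0.1},
  {"translation":[0.47,-0.584,0.0],"roll":0.31,"jaw":-0.1},
], squeeze=5)

```text
clock: 2.6
tool_pos: [0.4465, -0.1905, 0.2401]
tcp_rot: [[1.0, 0.015, 0.001], [0.015, -1.0, -0.0], [0.001, 0.0, -1.0]]
contact_force: [0.7, 0.3, -0.3]
opening: 0.0507
grasp_force: 0.0
```

```bash
python3 -c "
from h import *
plan(pt(181.2,.2),pt(181.2,.095))"
```

```text
t 2.60 pos [ 0.4465 -0.1905  0.2401] ang 0.85 q [ 0.9   0.21 -0.62  1.93  0.14  1.04 -1.34] F [ 0.7  0.3 -0.3] open 0.0507 0.0
[0.0231, -0.2805, 0.0401] -0.0062
[0.0231, -0.2805, 0.1451] -0.0062
```

Call:
carry_out([
  {"translation":[0.023,-0.28,0.04],"roll":-0.006,"jaw":-0.1},
  {"translation":[0.023,-0.28,0.04],"roll":-0.006,"jaw":-0.1},
  {"translation":[0.023,-0.28,0.04],"roll":-0.006,"jaw":-0.1},
  {"translation":[0.023,-0.28,0.04],"roll":-0.006,"jaw":-0.1},
  {"translation":[0.023,-0.28,0.04],"roll":-0.006,"jaw":-0.1},
  {"translation":[0.023,-0.28,0.04],"roll":-0.006,"jaw":-0.1},
  {"translation":[0.023,-0.28,0.04],"roll":-0.006,"jaw":-0.1},
  {"translation":[0.023,-0.28,0.04],"roll":-0.006,"jaw":-0.1},
  {"translation":[0.023,-0.28,0.04],"roll":-0.006,"jaw":-0.1},
  {"translation":[0.023,-0.28,0.04],"roll":-0.006,"jaw":-0.1},
])

```text
clock: 3.43
tool_pos: [0.4634, 0.0875, 0.2]
tcp_rot: [[1.0, 0.027, -0.0], [0.027, -1.0, -0.001], [-0.0, 0.001, -1.0]]
contact_force: [-0.3, -0.2, 0.2]
opening: 0.0504
grasp_force: 0.0
```

```bash
python3 -c "
from h import *
plan(pt(181.2,.2),pt(181.2,.095))
p=robot.get_image('side');X=np.array([*pt(181.2,.128)[:3]]);c=proj(p,X);print(c)
im=p['pixels'].copy();cv2.circle(im,tuple(int(v) for v in c),2,(0,255,0),1)
cv2.imwrite('pics/s2.png',cv2.resize(im[100:280,220:440],(780,638))[:600])"
```

```text
t 3.43 pos [0.4634 0.0875 0.2   ] ang 1.56 q [ 0.45  0.26 -0.79  2.    0.23  0.96 -2.  ] F [-0.3 -0.2  0.2] open 0.0504 0.0
[0.0022, -0.0027, -0.0] 0.0062
[0.0023, -0.0028, 0.105] 0.0062
[274.96598451 202.69453249]
```

View pics/s2.png

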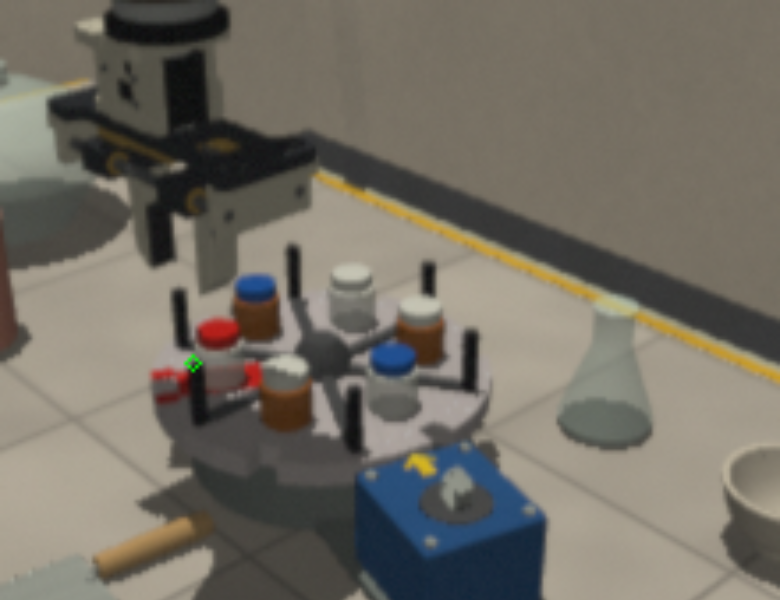

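The view shows the marker (193,363) on the top of the pin beside the red jar, so the pose model holds. The gripper is above it, so I'll descend and grip lightly.

Call:
carry_out([
  {"translation":[0.002,-0.003,0.04],"roll":0.006,"jaw":-0.1},
  {"translation":[0.002,-0.003,0.08],"roll":0.006,"jaw":-0.1},
  {"translation":[0.002,-0.003,0.103],"roll":0.006,"jaw":-0.1},
  {"translation":[0.002,-0.003,0.103],"roll":0.006,"jaw":0.4},
  {"translation":[0.002,-0.003,0.103],"roll":0.006,"jaw":0.9},
  {"translation":[0.002,-0.003,0.103],"roll":0.006,"jaw":0.9},
  {"translation":[0.002,-0.003,0.103],"roll":0.006,"jaw":0.9},
  {"translation":[0.002,-0.003,0.103],"roll":0.006,"jaw":0.9},
], squeeze=4)

```text
clock: 4.15
tool_pos: [0.4669, 0.0909, 0.0988]
tcp_rot: [[1.0, 0.02, 0.004], [0.02, -1.0, -0.0], [0.004, 0.0, -1.0]]
contact_force: [-0.4, -1.2, -0.6]
opening: 0.0218
grasp_force: 0.0
```

```bash
python3 -c "
from h import *
plan(*[pt(181.2+6*k,.096) for k in range(1,13)])"
```

```text
t 4.15 pos [0.4669 0.0909 0.0988] ang 1.15 q [ 0.34  0.43 -0.7   2.08  0.4   0.76 -2.16] F [-0.4 -1.2 -0.6] open 0.0218 0.0
[-0.0008, 0.0127, 0.0028] -0.1056
[0.0011, 0.0247, 0.0028] -0.2104
[0.0043, 0.0364, 0.0028] -0.3151
[0.0086, 0.0477, 0.0028] -0.4198
[0.0142, 0.0585, 0.0029] -0.5245
[0.0208, 0.0687, 0.0029] -0.6292
[0.0284, 0.0781, 0.0029] -0.734
[0.037, 0.0867, 0.0029] -0.8387
[0.0465, 0.0944, 0.003] -0.9434
[0.0567, 0.101, 0.003] -1.0481
[0.0675, 0.1065, 0.0031] -1.1528
[0.0788, 0.1108, 0.0031] -1.2576
```

Call:
carry_out([
  {"translation":[0,0,0.002],"roll":0,"jaw":0.9},
  {"translation":[0,0,0.002],"roll":0,"jaw":0.9},
  {"translation":[-0.001,0.013,0.003],"roll":-0.106,"jaw":0.9},
  {"translation":[0.001,0.025,0.003],"roll":-0.21,"jaw":0.9},
  {"translation":[0.004,0.036,0.003],"roll":-0.315,"jaw":0.9},
  {"translation":[0.009,0.048,0.003],"roll":-0.42,"jaw":0.9},
  {"translation":[0.014,0.0585,0.003],"roll":-0.525,"jaw":0.9},
  {"translation":[0.021,0.069,0.003],"roll":-0.63,"jaw":0.9},
  {"translation":[0.028,0.078,0.003],"roll":-0.734,"jaw":0.9},
  {"translation":[0.037,0.087,0.003],"roll":-0.839,"jaw":0.9},
  {"translation":[0.0465,0.094,0.003],"roll":-0.943,"jaw":0.9},
  {"translation":[0.0465,0.094,0.003],"roll":-0.943,"jaw":0.9},
])

```text
clock: 5.15
tool_pos: [0.5176, -0.003, 0.0951]
tcp_rot: [[0.568, 0.823, 0.005], [0.823, -0.568, 0.001], [0.004, 0.004, -1.0]]
contact_force: [1.5, 0.2, 6.5]
opening: 0.0121
grasp_force: 4.0
```

```bash
python3 -c "
from h import *
plan(*[pt(235.2+6*k,.096) for k in range(1,9)],pt(284.3,.096))
s=robot.state()['tool_pos'][:2]-C;print(np.hypot(*s),np.degrees(np.arctan2(s[1],s[0])))"
```

```text
t 5.15 pos [ 0.5176 -0.003   0.0951] ang 55.36 q [ 0.65  0.57 -0.88  1.98  0.59  0.85 -1.15] F [1.5 0.2 6.5] open 0.0121 4.003514461219311
[-0.0003, 0.0099, -0.0008] -0.1019
[0.0016, 0.0219, -0.0008] -0.2066
[0.0047, 0.0337, -0.0007] -0.3113
[0.009, 0.045, -0.0007] -0.416
[0.0145, 0.0559, -0.0006] -0.5208
[0.0211, 0.0661, -0.0005] -0.6255
[0.0287, 0.0755, -0.0005] -0.7302
[0.0372, 0.0841, -0.0004] -0.8349
[0.0389, 0.0856, -0.0004] -0.8541
0.11510935469104512 -123.71539113346392
```

Call:
carry_out([
  {"translation":[0,0.01,-0.001],"roll":-0.102,"jaw":0.9},
  {"translation":[0.0015,0.022,-0.001],"roll":-0.207,"jaw":0.9},
  {"translation":[0.005,0.034,-0.001],"roll":-0.311,"jaw":0.9},
  {"translation":[0.009,0.045,-0.001],"roll":-0.416,"jaw":0.9},
  {"translation":[0.0145,0.056,-0.001],"roll":-0.521,"jaw":0.9},
  {"translation":[0.021,0.066,-0.001],"roll":-0.6255,"jaw":0.9},
  {"translation":[0.029,0.0755,-0.001],"roll":-0.73,"jaw":0.9},
  {"translation":[0.036,0.082,-0.001],"roll":-0.81,"jaw":0.9},
  {"translation":[0.039,0.0856,-0.001],"roll":-0.854,"jaw":0.9},
  {"translation":[0.039,0.0856,-0.001],"roll":-0.854,"jaw":0.9},
  {"translation":[0.039,0.0856,-0.001],"roll":-0.854,"jaw":0.9},
])

```text
clock: 6.07
tool_pos: [0.6068, -0.021, 0.0951]
tcp_rot: [[-0.241, 0.971, 0.0], [0.971, 0.241, -0.003], [-0.003, -0.0, -1.0]]
contact_force: [2.0, -4.8, 2.2]
opening: 0.0116
grasp_force: 4.0
```

```bash
python3 -c "
from h import *
plan(pt(284.5,.096))
s=robot.state()['tool_pos'][:2]-C;print(np.hypot(*s),np.degrees(np.arctan2(s[1],s[0])))
p=robot.get_image('side');cv2.imwrite('pics/s3.png',cv2.resize(p['pixels'][150:270,250:410],(800,600),interpolation=cv2.INTER_CUBIC))"
```

```text
t 6.07 pos [ 0.6068 -0.021   0.0951] ang 103.94 q [ 0.69  0.79 -1.01  1.75  0.77  1.05 -0.36] F [ 2.  -4.8  2.2] open 0.0116 4.0001606941223145
[0.0004, 0.0039, -0.0009] -0.0098
0.11646298497138559 -77.43221078956334
```

View pics/s3.png

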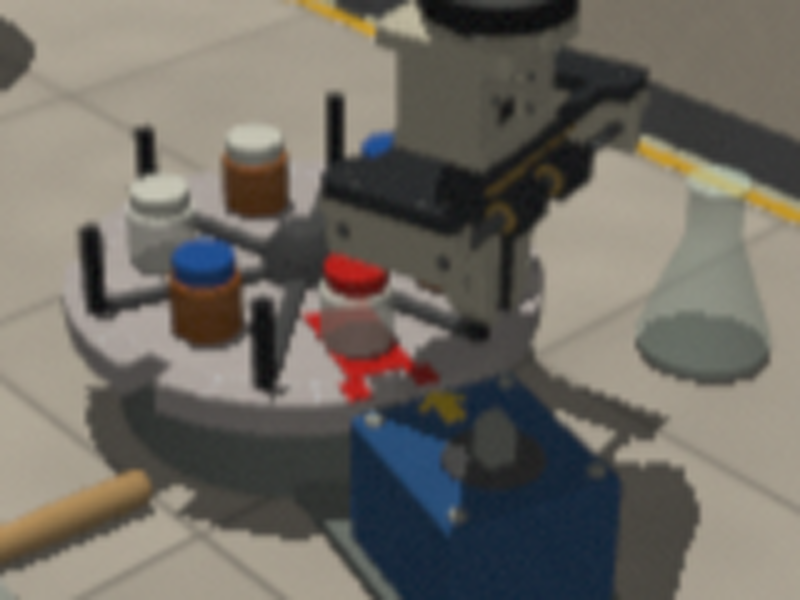

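The red notch sits between its lobes at about (390,382), just short of the arrow (440,400). It's about 2° short, so I'll push the rest, release, back off and check.

Call:
carry_out([
  {"translation":[0.0005,0.004,-0.001],"roll":-0.01,"jaw":0.9},
  {"translation":[0.0005,0.004,-0.001],"roll":-0.01,"jaw":0.9},
  {"translation":[0.0005,0.004,-0.001],"roll":-0.01,"jaw":0.9},
  {"translation":[0.0005,0.004,-0.001],"roll":-0.01,"jaw":0.9},
  {"translation":[0.0005,0.004,-0.001],"roll":-0.01,"jaw":0.9},
  {"translation":[0.0005,0.004,-0.001],"roll":-0.01,"jaw":0.9},
])

```text
clock: 6.62
tool_pos: [0.6097, -0.0191, 0.0956]
tcp_rot: [[-0.252, 0.968, -0.0], [0.968, 0.252, -0.002], [-0.002, -0.001, -1.0]]
contact_force: [1.4, -4.7, -1.5]
opening: 0.0121
grasp_force: 4.0
```

```bash
python3 -c "
from h import *
plan(pt(284.5,.096))
s=robot.state()['tool_pos'][:2]-C;print(np.hypot(*s),np.degrees(np.arctan2(s[1],s[0])))"
```

```text
t 6.62 pos [ 0.6097 -0.0191  0.0956] ang 104.58 q [ 0.68  0.8  -1.01  1.74  0.77  1.05 -0.35] F [ 1.4 -4.7 -1.5] open 0.0121 3.9991651475429535
[-0.0007, 0.0007, -0.0004] 0.0014
0.11533159562353298 -75.83726380919416
```

Call:
carry_out([
  {"translation":[0,0,0],"roll":0,"jaw":0.5},
  {"translation":[0,0,0],"roll":0,"jaw":0.2},
  {"translation":[0,0,0],"roll":0,"jaw":0},
  {"translation":[0,0,-0.04],"roll":0,"jaw":-0.2},
  {"translation":[0,0,-0.08],"roll":0,"jaw":-0.5},
  {"translation":[0,0,-0.12],"roll":0,"jaw":-0.5},
  {"translation":[0,0,-0.14],"roll":0,"jaw":-0.5},
  {"translation":[0,0,-0.14],"roll":0,"jaw":-0.5},
])

```text
clock: 7.28
tool_pos: [0.6127, -0.0151, 0.2418]
tcp_rot: [[-0.255, 0.967, 0.009], [0.967, 0.255, 0.001], [-0.001, 0.009, -1.0]]
contact_force: [0.6, 0.5, -0.1]
opening: 0.0605
grasp_force: 0.0
```

```bash
python3 -c "
from h import *
plan((.485,-.3515,.23,25),(.485,-.3515,.23,115))"
```

```text
t 7.28 pos [ 0.6127 -0.0151  0.2418] ang 104.79 q [ 0.76  0.65 -1.14  1.63  0.62  1.27 -0.24] F [ 0.6  0.5 -0.1] open 0.0605 0.0
[-0.2927, -0.2095, 0.0104] 1.3925
[-0.2927, -0.2095, 0.0104] -0.1783
```

Call:
carry_out([
  {"translation":[-0.293,-0.21,0.02],"roll":-0.152,"jaw":-0.5},
  {"translation":[-0.293,-0.21,0.02],"roll":-0.152,"jaw":-0.5},
  {"translation":[-0.293,-0.21,0.02],"roll":-0.152,"jaw":-0.5},
  {"translation":[-0.293,-0.21,0.02],"roll":-0.152,"jaw":-0.5},
  {"translation":[-0.293,-0.21,0.02],"roll":-0.152,"jaw":-0.5},
  {"translation":[-0.293,-0.21,0.02],"roll":-0.152,"jaw":-0.5},
  {"translation":[-0.293,-0.21,0.02],"roll":-0.152,"jaw":-0.5},
  {"translation":[-0.293,-0.21,0.02],"roll":-0.152,"jaw":-0.5},
  {"translation":[-0.293,-0.21,0.02],"roll":-0.152,"jaw":-0.5},
  {"translation":[-0.293,-0.21,0.02],"roll":-0.152,"jaw":-0.5},
  {"translation":[-0.293,-0.21,0.02],"roll":-0.152,"jaw":-0.5},
  {"translation":[-0.293,-0.21,0.02],"roll":-0.152,"jaw":-0.5},
])

```text
clock: 8.28
tool_pos: [0.4816, -0.3526, 0.2156]
tcp_rot: [[-0.399, 0.917, 0.0], [0.917, 0.399, 0.002], [0.001, 0.001, -1.0]]
contact_force: [1.0, 0.6, -0.3]
opening: 0.0686
grasp_force: 0.0
```

```bash
python3 -c "
from h import *
plan((.485,-.3515,.2,113.5),(.485,-.3515,.046,113.5))
p=robot.get_image('top');s=robot.get_image('side')
cv2.imwrite('pics/topB.png',p['pixels']);cv2.imwrite('pics/sideB.png',s['pixels'])
a=cv2.resize(p['pixels'][150:250,240:380],(798,570),interpolation=cv2.INTER_CUBIC);cv2.imwrite('pics/t4.png',a)
b=s['pixels'][260:380,380:480];cv2.imwrite('pics/s4.png',cv2.resize(b,(500,600),interpolation=cv2.INTER_CUBIC))"
```

```text
t 8.28 pos [ 0.4816 -0.3526  0.2156] ang 113.49 q [ 1.41  0.69 -1.2   1.68  0.68  1.25  0.46] F [ 1.   0.6 -0.3] open 0.0686 0.0
[-0.0004, 0.0035, 0.0156] -0.0002
[-0.0006, 0.0034, 0.1696] -0.0002
```

View pics/t4.png

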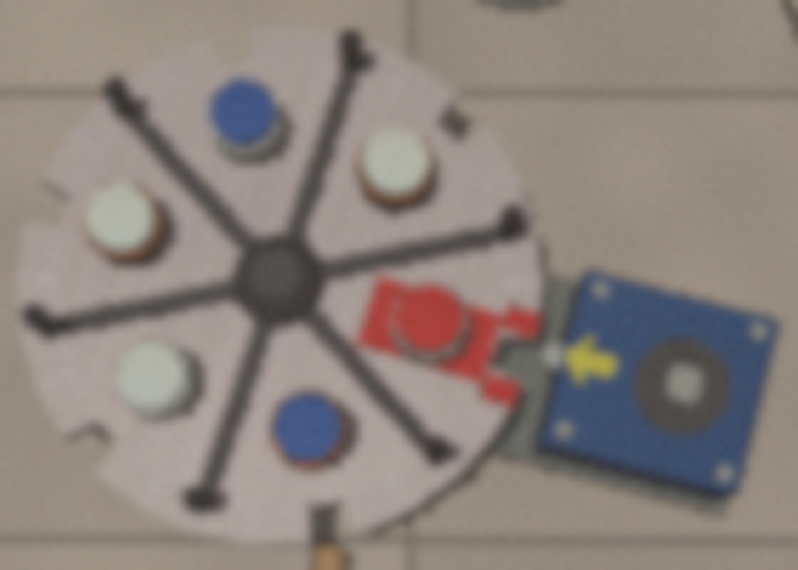

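View pics/s4.png

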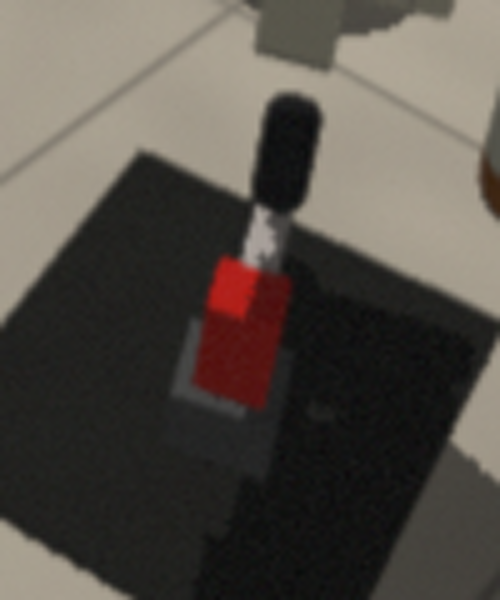

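The red notch (509,354) lines up with the bolt nose (553,355) and the shaft (685,385). The crank stands clear with its arm away from the camera. Next I'll check both numerically.

```bash
python3 -c "
from h import *
p=robot.get_image('top');s=robot.get_image('side')
f=lambda x,y:np.array([240+x/5.7,150+y/5.7]);g=lambda x,y:np.array([380+x/5,260+y/5])
P=[f(350,45),f(120,90),f(40,320),f(203,500),f(440,455),f(513,222)]
P=np.array([atz(p,q,.128)[:2] for q in P]);print('C',P.mean(0))
for q in P:d=q-C;print(round(np.degrees(np.arctan2(d[1],d[0])),1),end=' ')
S=atz(p,f(685,385),.109)[:2];print('shaft',S)
for n,q,z in(('notch',f(509,354),.078),('cap',f(430,319),.123),('lobes',f(513.5,356),.078),('bolt',f(553,355),.069),('shaft',f(685,385),.109)):
  d=atz(p,q,z)[:2]-C;print(n,np.degrees(np.arctan2(d[1],d[0])),np.hypot(*d))
hc=[f(590,270),f(778,322),f(735,497),f(541,447)];H=np.array([atz(p,c,.085)[:2] for c in hc])
for a,b in((0,1),(3,2),(3,0),(2,1)):print(np.degrees(np.arctan2(*(H[b]-H[a])[::-1])))
a,b=atz(s,g(268,478),.004),atz(s,g(163,440),.004);c=atz(s,g(193,322),.032);d=atz(s,g(172,398),.032);e=atz(s,g(293,352),.032)
for u,v in((b,a),(d,c),(c,e)):w=v-u;print(np.degrees(np.arctan2(w[1],w[0])),np.hypot(w[0],w[1]),u[:2],v[:2])
x=atz(s,g(246,240),.042);y=atz(s,g(287,240),.042);k=atz(s,g(293,110),.09);print('arm mid',(x+y)/2,'knob',k)
gt=atz(s,g(248,297),.075);print(gt)
"
```

```text
C [0.58138522 0.09240627]
-17.3 41.2 102.2 162.9 -138.7 -78.4 shaft [ 0.52880613 -0.10184483]
notch -106.94151489878857 0.11729897914266135
cap -107.52541740237855 0.07599114049908118
lobes -107.0866234954632 0.11970653721298861
bolt -104.01102488424151 0.13873563078915935
shaft -105.15534164814189 0.2015547917466974
-105.65616299547902
-104.41902184071742
-16.026636204214284
-15.204397855023382
-66.77419025934195 0.03830211898598377 [ 0.46261204 -0.34077263] [ 0.4777167  -0.37597066]
24.147470471765548 0.037805528949933595 [ 0.45932156 -0.34308809] [ 0.49381894 -0.32762236]
-64.18021698325968 0.03672289827564067 [ 0.49381894 -0.32762236] [ 0.5098133  -0.36067915]
arm mid [ 0.54053692 -0.32717315  0.042     ] knob [ 0.56102594 -0.31727925  0.09      ]
[ 0.482208   -0.35262369  0.075     ]
```

```bash
python3 -c "
from h import *
s=robot.get_image('side')
q=np.array([250+390/5,150+382/5]);d=atz(s,q,.078)[:2]-C;print('s3 notch',np.degrees(np.arctan2(d[1],d[0])),np.hypot(*d))
q=np.array([250+355/5,150+265/5]);d=atz(s,q,.123)[:2]-C;print('s3 cap',np.degrees(np.arctan2(d[1],d[0])),np.hypot(*d))
cv2.imwrite('pics/s5.png',cv2.resize(s['pixels'][150:270,250:410],(800,600),interpolation=cv2.INTER_CUBIC))
plan((.61,-.015,.2,103.5),pt(284.5+2.2,.2),pt(284.5+2.2,.096))
"
```

```text
s3 notch -109.1252419609076 0.11886945602861736
s3 cap -110.26358914542679 0.07805190876630434
t 8.53 pos [ 0.4822 -0.3525  0.2162] ang 113.60 q [ 1.41  0.69 -1.2   1.68  0.68  1.25  0.46] F [ 0.2 -0.4 -0.3] open 0.0689 0.0
[0.2582, 0.2522, 0.0162] 0.1763
[0.2531, 0.2553, 0.0162] 0.1204
[0.2531, 0.2552, 0.1202] 0.1204
```

View pics/s5.png

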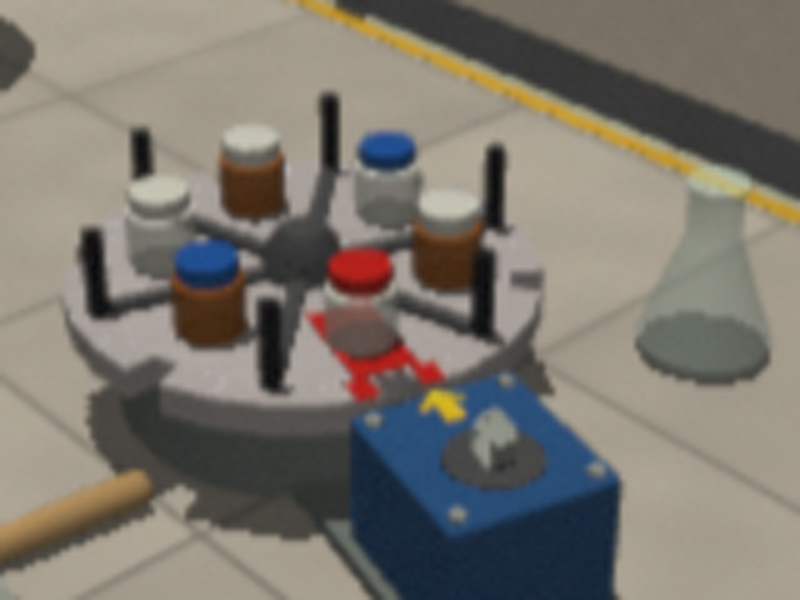

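The notch is now at (400,382), having moved by the same amount the tool did, so the release didn't disturb it. It's still about 2° short, so I'll re-grip the pin at +2°.

Call:
carry_out([
  {"translation":[0.253,0.255,0.0],"roll":0.124,"jaw":-0.1},
  {"translation":[0.253,0.255,0.0],"roll":0.124,"jaw":-0.1},
  {"translation":[0.253,0.255,0.0],"roll":0.124,"jaw":-0.1},
  {"translation":[0.253,0.255,0.0],"roll":0.124,"jaw":-0.1},
  {"translation":[0.253,0.255,0.0],"roll":0.124,"jaw":-0.1},
  {"translation":[0.253,0.255,0.0],"roll":0.124,"jaw":-0.1},
  {"translation":[0.253,0.255,0.0],"roll":0.124,"jaw":-0.1},
  {"translation":[0.253,0.255,0.0],"roll":0.124,"jaw":-0.1},
  {"translation":[0.253,0.255,0.0],"roll":0.124,"jaw":-0.1},
  {"translation":[0.253,0.255,0.0],"roll":0.124,"jaw":-0.1},
  {"translation":[0.253,0.255,0.0],"roll":0.124,"jaw":-0.1},
  {"translation":[0.253,0.255,0.0],"roll":0.124,"jaw":-0.1},
])

```text
clock: 9.53
tool_pos: [0.6146, -0.0206, 0.2158]
tcp_rot: [[-0.282, 0.959, -0.0], [0.959, 0.282, -0.001], [-0.001, -0.001, -1.0]]
contact_force: [0.0, 0.4, 0.3]
opening: 0.0506
grasp_force: 0.0
```

```bash
python3 -c "
from h import *
plan(pt(286.3,.2),pt(286.3,.096))
"
```

```text
t 9.53 pos [ 0.6146 -0.0206  0.2158] ang 106.39 q [ 0.75  0.68 -1.13  1.64  0.65  1.24 -0.23] F [0.  0.4 0.3] open 0.0506 0.0
[0.0021, 0.0001, 0.0158] 0.0015
[0.0022, 0.0001, 0.1198] 0.0015
```

Call:
carry_out([
  {"translation":[0.001,0,0.04],"roll":0,"jaw":-0.1},
  {"translation":[0.001,0,0.08],"roll":0,"jaw":-0.1},
  {"translation":[0.001,0,0.115],"roll":0,"jaw":-0.1},
  {"translation":[0.001,0,0.119],"roll":0,"jaw":0.2},
  {"translation":[0.001,0,0.119],"roll":0,"jaw":0.5},
  {"translation":[0.001,0,0.119],"roll":0,"jaw":0.8},
  {"translation":[0.001,0,0.119],"roll":0,"jaw":0.9},
  {"translation":[0.001,0,0.119],"roll":0,"jaw":0.9},
  {"translation":[0.001,0,0.119],"roll":0,"jaw":0.9},
  {"translation":[0.001,0,0.119],"roll":0,"jaw":0.9},
  {"translation":[0.001,0,0.119],"roll":0,"jaw":0.9},
])

```text
clock: 10.45
tool_pos: [0.6157, -0.0197, 0.0986]
tcp_rot: [[-0.281, 0.96, 0.003], [0.96, 0.281, -0.001], [-0.001, 0.002, -1.0]]
contact_force: [-0.5, -1.3, 6.1]
opening: 0.0116
grasp_force: 4.0
```

```bash
python3 -c "
from h import *
plan(pt(286.3,.096))
s=robot.state()['tool_pos'][:2]-C;print(np.hypot(*s),np.degrees(np.arctan2(s[1],s[0])))"
```

```text
t 10.45 pos [ 0.6157 -0.0197  0.0986] ang 106.32 q [ 0.69  0.8  -1.02  1.73  0.78  1.06 -0.31] F [-0.5 -1.3  6.1] open 0.0116 4.0033117309212685
[0.0015, -0.0012, 0.0026] 0.0003
0.11751079165367884 -73.1016604857686
```

Call:
carry_out([
  {"translation":[0,-0.001,0],"roll":0,"jaw":0.9},
  {"translation":[0,-0.001,0],"roll":0,"jaw":0.9},
  {"translation":[0,-0.001,0],"roll":0,"jaw":0.9},
  {"translation":[0,-0.001,0],"roll":0,"jaw":0.5},
  {"translation":[0,-0.001,0],"roll":0,"jaw":0.2},
  {"translation":[0,-0.001,0],"roll":0,"jaw":0},
  {"translation":[0,-0.001,-0.04],"roll":0,"jaw":-0.2},
  {"translation":[0,-0.001,-0.08],"roll":0,"jaw":-0.5},
  {"translation":[0,-0.001,-0.12],"roll":0,"jaw":-0.5},
  {"translation":[0,-0.001,-0.12],"roll":0,"jaw":-0.5},
])

```text
clock: 11.28
tool_pos: [0.6176, -0.0179, 0.225]
tcp_rot: [[-0.282, 0.959, 0.011], [0.959, 0.282, 0.001], [-0.002, 0.011, -1.0]]
contact_force: [1.9, 1.1, 1.5]
opening: 0.0543
grasp_force: 0.0
```

```bash
python3 -c "
from h import *
plan((.485,-.352,.2,114.3))"
```

```text
t 11.28 pos [ 0.6176 -0.0179  0.225 ] ang 106.37 q [ 0.75  0.67 -1.14  1.63  0.64  1.24 -0.22] F [1.9 1.1 1.5] open 0.0543 0.0
[-0.2832, -0.2216, 0.0231] -0.1385
```

Call:
carry_out([
  {"translation":[-0.283,-0.222,0.025],"roll":-0.139,"jaw":-0.5},
  {"translation":[-0.283,-0.222,0.025],"roll":-0.139,"jaw":-0.5},
  {"translation":[-0.283,-0.222,0.025],"roll":-0.139,"jaw":-0.5},
  {"translation":[-0.283,-0.222,0.025],"roll":-0.139,"jaw":-0.5},
  {"translation":[-0.283,-0.222,0.025],"roll":-0.139,"jaw":-0.5},
  {"translation":[-0.283,-0.222,0.025],"roll":-0.139,"jaw":-0.5},
  {"translation":[-0.283,-0.222,0.025],"roll":-0.139,"jaw":-0.5},
  {"translation":[-0.283,-0.222,0.025],"roll":-0.139,"jaw":-0.5},
  {"translation":[-0.283,-0.222,0.025],"roll":-0.139,"jaw":-0.5},
  {"translation":[-0.283,-0.222,0.025],"roll":-0.139,"jaw":-0.5},
  {"translation":[-0.283,-0.222,0.025],"roll":-0.139,"jaw":-0.5},
  {"translation":[-0.283,-0.222,0.025],"roll":-0.139,"jaw":-0.5},
])

```text
clock: 12.28
tool_pos: [0.4803, -0.3529, 0.1918]
tcp_rot: [[-0.412, 0.911, 0.0], [0.911, 0.412, 0.001], [0.001, 0.001, -1.0]]
contact_force: [0.8, -0.2, -0.0]
opening: 0.0688
grasp_force: 0.0
```

```bash
python3 -c "
from h import *
plan((.485,-.352,.2,114.3),(.485,-.352,.047,114.3))
p=robot.get_image('top');a=cv2.imread('pics/topB.png')
def cap(im):
  h=cv2.cvtColor(im,cv2.COLOR_BGR2HSV);m=((h[...,0]<8)|(h[...,0]>172))&(h[...,1]>130)
  m[:,:240]=0;m[:,340:]=0;return cen(m)
for im in(a,p['pixels']):
  c=cap(im);d=atz(p,c,.1)[:2]-C;print(c,np.degrees(np.arctan2(d[1],d[0])))
cv2.imwrite('pics/t6.png',cv2.resize(p['pixels'][150:250,240:380],(798,570),interpolation=cv2.INTER_CUBIC))"
```

```text
t 12.28 pos [ 0.4803 -0.3529  0.1918] ang 114.32 q [ 1.4   0.72 -1.19  1.71  0.71  1.21  0.46] F [ 0.8 -0.2 -0. ] open 0.0688 0.0
[-0.0011, 0.0047, -0.0082] 0.0003
[-0.0012, 0.0046, 0.1448] 0.0003
[317.0877193  207.43421053] -107.12831469694558
[317.5625     206.18303571] -104.50543457448038
```

View pics/t6.png

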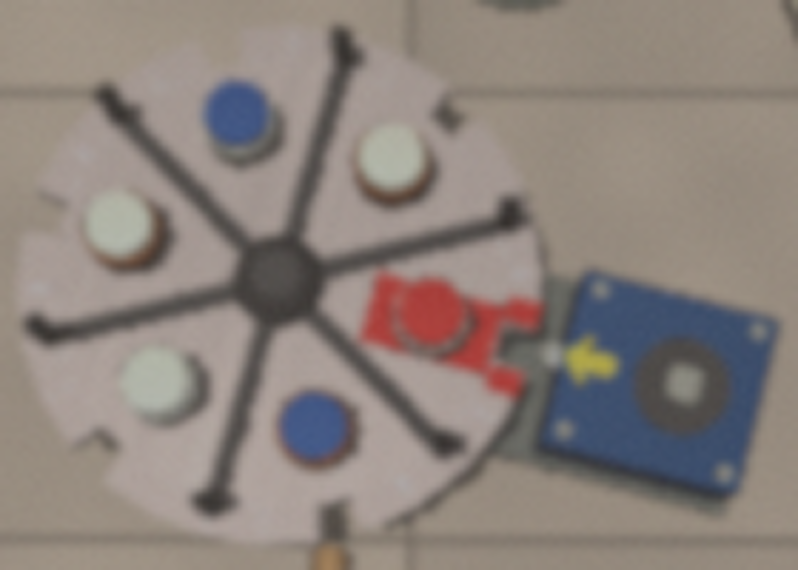

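The notch (515,345) now lies on the line to the bolt nose and shaft, about -105° against -105.3°. Next I'll grasp the crank.

Call:
carry_out([
  {"translation":[-0.001,0.005,0.04],"roll":0,"jaw":-0.4},
  {"translation":[-0.001,0.005,0.08],"roll":0,"jaw":-0.3},
  {"translation":[-0.001,0.005,0.12],"roll":0,"jaw":-0.3},
  {"translation":[-0.001,0.005,0.143],"roll":0,"jaw":-0.3},
  {"translation":[-0.001,0.005,0.143],"roll":0,"jaw":-0.3},
  {"translation":[-0.001,0.005,0.143],"roll":0,"jaw":0.2},
  {"translation":[-0.001,0.005,0.143],"roll":0,"jaw":0.5},
  {"translation":[-0.001,0.005,0.143],"roll":0,"jaw":0.6},
  {"translation":[-0.001,0.005,0.143],"roll":0,"jaw":0.7},
  {"translation":[-0.001,0.005,0.143],"roll":0,"jaw":0.7},
  {"translation":[-0.001,0.005,0.143],"roll":0,"jaw":0.7},
  {"translation":[-0.001,0.005,0.143],"roll":0,"jaw":0.7},
], squeeze=35)

```text
clock: 13.33
tool_pos: [0.4862, -0.353, 0.0503]
tcp_rot: [[-0.411, 0.911, 0.002], [0.911, 0.411, -0.001], [-0.002, 0.002, -1.0]]
contact_force: [1.9, 0.3, 5.3]
opening: 0.0255
grasp_force: 35.0
```

```bash
python3 -c "
from h import *
plan((.485,-.352,.2,114.3),(.485,-.352,.047,114.3))
"
```

```text
t 13.33 pos [ 0.4862 -0.353   0.0503] ang 114.29 q [ 1.3   0.88 -1.02  1.79  0.88  1.01  0.34] F [1.9 0.3 5.3] open 0.0255 34.95100915431976
[0.0011, -0.0004, -0.1497] -0.0001
[0.0014, -0.0007, 0.0033] -0.0001
```

```bash
python3 -c "
from h import *
plan((.5,-.33,.19,114.3),(.528,-.105,.19,74.7))
"
```

```text
t 13.33 pos [ 0.4862 -0.353   0.0503] ang 114.29 q [ 1.3   0.88 -1.02  1.79  0.88  1.01  0.34] F [1.9 0.3 5.3] open 0.0255 34.95100915431976
[0.015, 0.0223, -0.1397] -0.0001
[0.2086, 0.1404, -0.1398] 0.691
```

Call:
carry_out([
  {"translation":[0,0,-0.04],"roll":0,"jaw":0.7},
  {"translation":[0,0,-0.08],"roll":0,"jaw":0.7},
  {"translation":[0,0,-0.12],"roll":0,"jaw":0.7},
  {"translation":[0.02,0.015,-0.14],"roll":0,"jaw":0.7},
  {"translation":[0.05,0.035,-0.14],"roll":0.12,"jaw":0.7},
  {"translation":[0.08,0.055,-0.14],"roll":0.24,"jaw":0.7},
  {"translation":[0.11,0.075,-0.14],"roll":0.36,"jaw":0.7},
  {"translation":[0.14,0.095,-0.14],"roll":0.48,"jaw":0.7},
  {"translation":[0.17,0.115,-0.14],"roll":0.6,"jaw":0.7},
  {"translation":[0.2,0.135,-0.14],"roll":0.691,"jaw":0.7},
  {"translation":[0.2085,0.1405,-0.14],"roll":0.691,"jaw":0.7},
  {"translation":[0.2085,0.1405,-0.14],"roll":0.691,"jaw":0.7},
])

```text
clock: 14.33
tool_pos: [0.5269, -0.1002, 0.1893]
tcp_rot: [[0.256, 0.967, -0.0], [0.967, -0.256, 0.001], [0.0, -0.001, -1.0]]
contact_force: [-0.6, 0.7, -3.0]
opening: 0.0258
grasp_force: 34.9
```

```bash
python3 -c "
from h import *
plan((.528,-.105,.19,74.7),(.528,-.105,.162,74.7))
s=robot.get_image('side');print(proj(s,(.527,-.105,.109)))
b=s['pixels'][130:250,290:410];cv2.imwrite('pics/s7.png',cv2.resize(b,(600,600),interpolation=cv2.INTER_CUBIC));cv2.imwrite('pics/side7.png',s['pixels'])
t=robot.get_image('top');cv2.imwrite('pics/top7.png',t['pixels'])
"
```

```text
t 14.33 pos [ 0.5269 -0.1002  0.1893] ang 75.15 q [ 0.97  0.53 -1.08  1.86  0.53  1.07 -0.58] F [-0.6  0.7 -3. ] open 0.0258 34.944173097610474
[-0.0044, 0.0023, -0.0007] 0.0079
[-0.0044, 0.0023, 0.0273] 0.0079
[348.62734065 233.50849595]
```

View pics/s7.png

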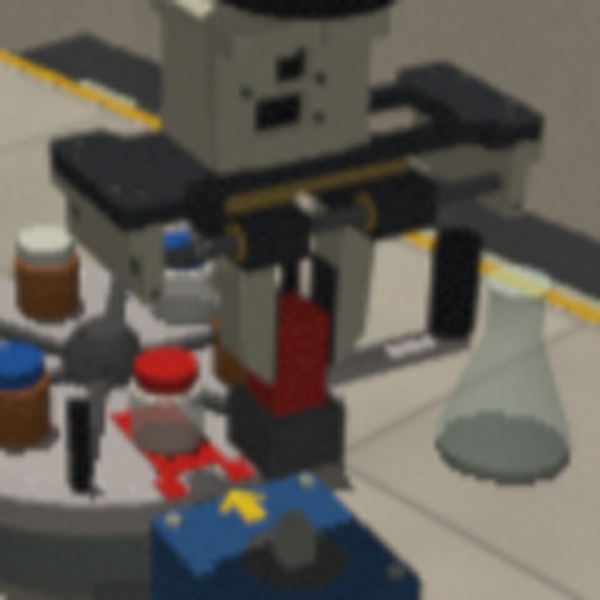

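```bash
python3 -c "
from h import *
s=robot.get_image('side');st=robot.state();R=st['tcp_rot'];o=st['tool_pos']-[0,0,.0463]
a=np.radians(75.15-90);X=np.array([np.cos(a),np.sin(a),0]);Y=np.array([-np.sin(a),np.cos(a),0]);Z=np.array([0,0,1])
im=cv2.resize(s['pixels'][130:250,290:410],(600,600),interpolation=cv2.INTER_CUBIC)
def P(v):
  c=(proj(s,o+X*v[0]+Y*v[1]+Z*v[2])-[290,130])*5+2;return tuple(int(round(q)) for q in c)
def box(h,z0,z1,col):
  q=[(-h,-h),(h,-h),(h,h),(-h,h)]
  for i in range(4):
    A,B=q[i],q[(i+1)%4]
    for z in(z0,z1):cv2.line(im,P((*A,z)),P((*B,z)),col,1)
    cv2.line(im,P((*A,z0)),P((*A,z1)),col,1)
box(.019,0,.028,(0,255,0));box(.013,.028,.071,(255,255,0))
o=np.array([.5273,-.1051,.085]);a=np.radians(-15.3);X=np.array([np.cos(a),np.sin(a),0]);Y=np.array([-np.sin(a),np.cos(a),0]);
box(.007,0,.018,(0,255,255));box(.004,.024,.024,(255,0,255))
cv2.imwrite('pics/s8.png',cv2.resize(im[200:600,100:500],(800,800))[100:700])
"
```

```text
(no output)
```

View pics/s8.png

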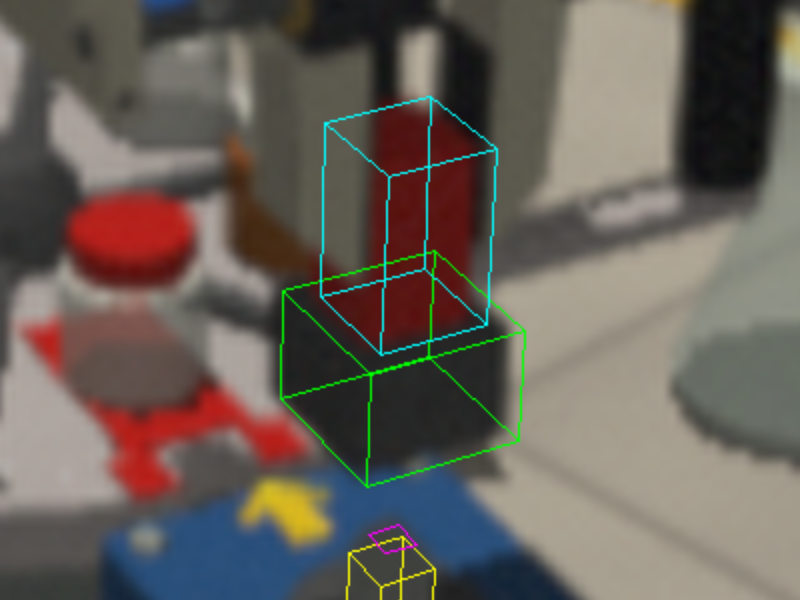

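The drawn model sits about 17 px (roughly 3.5 mm) right of the real crank: foot edge at x = 524 against 507. The shaft outline at (393,540) matches the real shaft. I'll add that bias to the approach.

```bash
python3 -c "
from h import *
plan((.530,-.1068,.165,74.7),(.530,-.1068,.15,74.7))
"
```

```text
t 14.48 pos [ 0.5266 -0.1065  0.1884] ang 74.68 q [ 0.97  0.53 -1.07  1.86  0.53  1.08 -0.58] F [-0.1 -1.3 -3.6] open 0.0256 34.94326114654541
[0.0006, 0.0034, 0.0234] -0.0004
[0.0006, 0.0035, 0.0384] -0.0004
```

```bash
python3 -c "
from h import *
s=robot.get_image('side');st=robot.state();o=st['tool_pos']-[0,0,.0463]
a=np.radians(-15.32);X=np.array([np.cos(a),np.sin(a),0]);Y=np.array([-np.sin(a),np.cos(a),0])
im=s['pixels'].astype(float)
for z in(.035,.042,.05):
  q=proj(s,o+X*.013-Y*.013+np.array([0,0,z]));r=int(round(q[1]));c=int(q[0])
  row=im[r-1:r+2,c-14:c+8,2].mean(0)-im[r-1:r+2,c-14:c+8,1].mean(0);print(q.round(1),c-14,row.round(0))
print(st['tool_pos'])
# foot right edge
for z in(.008,.014,.02):
  q=proj(s,o+X*.019-Y*.019+np.array([0,0,z]));r=int(round(q[1]));c=int(q[0]);print(q.round(1),c-8,im[r-1:r+2,c-8:c+8].mean((0,2)).round(0))
"
```

```text
[358.5 209.3] 344 [55. 49. 45. 61. 67. 67. 70. 68. 68. 67. 67. 68. 64. 22.  6.  6.  7.  8.
  7.  8.  8.  8.]
[358.7 206.5] 344 [25. 17. 14. 44. 63. 66. 69. 69. 68. 68. 66. 67. 62. 27.  7.  4.  4.  5.
  5.  6.  6.  6.]
[358.8 203.3] 344 [ 2.  3.  3. 27. 62. 69. 69. 68. 66. 67. 67. 67. 68. 41.  7.  3.  2.  3.
  3.  3.  4.  3.]
[ 0.52659185 -0.10696597  0.18836833]
[361.8 220.7] 353 [ 40.  38.  38.  38.  39.  37.  38.  63. 135. 149. 151. 151. 152. 152.
 152. 153.]
[361.9 218.3] 353 [ 39.  39.  39.  37.  39.  37.  38.  55. 114. 139. 143. 144. 146. 148.
 149. 151.]
[362.1 216. ] 354 [ 40.  39.  38.  38.  38.  39.  56. 119. 148. 149. 146. 143. 142. 143.
 145. 147.]
```

Call:
carry_out([
  {"translation":[0,0.003,0.015],"roll":0,"jaw":0.7},
  {"translation":[0,0.003,0.025],"roll":0,"jaw":0.7},
  {"translation":[0,0.003,0.03],"roll":0,"jaw":0.7},
  {"translation":[0,0.003,0.034],"roll":0,"jaw":0.7},
  {"translation":[0,0.003,0.037],"roll":0,"jaw":0.7},
  {"translation":[0,0.003,0.04],"roll":0,"jaw":0.7},
  {"translation":[0,0.003,0.04],"roll":0,"jaw":0.7},
  {"translation":[0,0.003,0.04],"roll":0,"jaw":0.7},
])

```text
clock: 15.2
tool_pos: [0.5303, -0.1053, 0.1491]
tcp_rot: [[0.263, 0.965, 0.0], [0.965, -0.263, 0.0], [0.0, 0.0, -1.0]]
contact_force: [0.3, 0.9, -4.2]
opening: 0.0259
grasp_force: 34.9
```

```bash
python3 -c "
from h import *
plan((.5295,-.1071,.14,74.7))
print(robot.state()['torque'])
"
```

```text
t 15.20 pos [ 0.5303 -0.1053  0.1491] ang 74.73 q [ 0.93  0.59 -1.03  1.88  0.59  1.01 -0.62] F [ 0.3  0.9 -4.2] open 0.0259 34.94216501712799
[-0.002, -0.0003, 0.0091] 0.0006
[ 0.22188317 -0.12242401  0.00465905]
```

Call:
carry_out([
  {"translation":[0,0,0.002],"roll":0,"jaw":0.7},
  {"translation":[0,0,0.004],"roll":0,"jaw":0.7},
  {"translation":[0,0,0.006],"roll":0,"jaw":0.7},
  {"translation":[0,0,0.008],"roll":0,"jaw":0.7},
  {"translation":[0,0,0.01],"roll":0,"jaw":0.7},
  {"translation":[0,0,0.01],"roll":0,"jaw":0.7},
])

```text
clock: 15.7
tool_pos: [0.5304, -0.1053, 0.1387]
tcp_rot: [[0.264, 0.965, 0.0], [0.965, -0.264, 0.001], [0.001, 0.0, -1.0]]
contact_force: [1.5, 2.8, -4.9]
opening: 0.0258
grasp_force: 34.9
```

```bash
python3 -c "
from h import *
plan((.5295,-.1071,.131,74.7))
print(robot.state()['torque'])
"
```

```text
t 15.70 pos [ 0.5304 -0.1053  0.1387] ang 74.72 q [ 0.92  0.6  -1.01  1.89  0.61  1.   -0.63] F [ 1.5  2.8 -4.9] open 0.0258 34.94261562824249
[-0.002, -0.0003, 0.0077] 0.0003
[ 0.57157892 -0.38688645  0.00785967]
```

Call:
carry_out([
  {"translation":[0,0,0.002],"roll":0,"jaw":0.7},
  {"translation":[0,0,0.004],"roll":0,"jaw":0.7},
  {"translation":[0,0,0.006],"roll":0,"jaw":0.7},
  {"translation":[0,0,0.007],"roll":0,"jaw":0.7},
  {"translation":[0,0,0.007],"roll":0,"jaw":0.7},
])

```text
clock: 16.12
tool_pos: [0.5303, -0.1053, 0.1318]
tcp_rot: [[0.264, 0.965, 0.0], [0.965, -0.264, 0.001], [0.001, 0.0, -1.0]]
contact_force: [3.1, 3.7, -4.5]
opening: 0.0258
grasp_force: 34.9
```

Call:
carry_out([
  {"translation":[0,0,0],"roll":0.1,"jaw":0.7},
  {"translation":[0,0,0],"roll":0.2,"jaw":0.7},
  {"translation":[0,0,0],"roll":0.3,"jaw":0.7},
  {"translation":[0,0,0],"roll":0.3,"jaw":0.7},
])

```text
clock: 16.45
tool_pos: [0.5297, -0.1042, 0.1317]
tcp_rot: [[0.541, 0.841, -0.001], [0.841, -0.541, 0.002], [0.001, -0.002, -1.0]]
contact_force: [0.4, 6.7, -4.6]
opening: 0.0254
grasp_force: 34.9
```

```bash
python3 -c "
from h import *
plan((.5295,-.1071,.131,-15.3),(.5295,-.1071,.131,-20))
print(robot.state()['torque'])
"
```

```text
t 16.45 pos [ 0.5297 -0.1042  0.1317] ang 57.28 q [ 0.87  0.57 -0.94  1.9   0.56  0.96 -0.9 ] F [ 0.4  6.7 -4.6] open 0.0254 34.9451619386673
[-0.0026, 0.0014, 0.0007] 1.2667
[-0.0026, 0.0014, 0.0007] 1.3487
[ 1.54142426 -0.25878729 -0.02920356]
```

Call:
carry_out([
  {"translation":[0.001,-0.001,0],"roll":0.11,"jaw":0.7},
  {"translation":[0.001,-0.001,0],"roll":0.22,"jaw":0.7},
  {"translation":[0.001,-0.001,0],"roll":0.33,"jaw":0.7},
  {"translation":[0.001,-0.001,0],"roll":0.44,"jaw":0.7},
  {"translation":[0.001,-0.001,0],"roll":0.55,"jaw":0.7},
  {"translation":[0.001,-0.001,0],"roll":0.66,"jaw":0.7},
  {"translation":[0.001,-0.001,0],"roll":0.77,"jaw":0.7},
  {"translation":[0.001,-0.001,0],"roll":0.77,"jaw":0.7},
])

```text
clock: 17.12
tool_pos: [0.5286, -0.1019, 0.1317]
tcp_rot: [[0.974, 0.228, -0.002], [0.228, -0.974, 0.002], [-0.002, -0.003, -1.0]]
contact_force: [-1.0, 6.8, -0.4]
opening: 0.0256
grasp_force: 35.0
```

```bash
python3 -c "
from h import *
plan((.5295,-.1071,.131,-15.3),(.5295,-.1071,.131,-20))
print(robot.state()['torque'])
"
```

```text
t 17.12 pos [ 0.5286 -0.1019  0.1317] ang 13.17 q [ 0.74  0.5  -0.76  1.9   0.43  0.91 -1.57] F [-1.   6.8 -0.4] open 0.0256 34.96342420578003
[-0.0003, 0.0053, 0.0007] 0.4969
[-0.0003, 0.0053, 0.0007] 0.5789
[1.88763711 0.26806231 0.04156318]
```

Call:
carry_out([
  {"translation":[0,-0.001,0],"roll":0.1,"jaw":0.7},
  {"translation":[0,-0.001,0],"roll":0.2,"jaw":0.7},
  {"translation":[0,-0.001,0],"roll":0.3,"jaw":0.7},
  {"translation":[0,-0.001,0],"roll":0.4,"jaw":0.7},
  {"translation":[0,-0.001,0],"roll":0.5,"jaw":0.7},
  {"translation":[0,-0.001,0],"roll":0.54,"jaw":0.7},
  {"translation":[0,-0.001,0],"roll":0.54,"jaw":0.7},
  {"translation":[0,-0.001,0],"roll":0.54,"jaw":0.7},
])

```text
clock: 17.78
tool_pos: [0.5288, -0.1002, 0.1317]
tcp_rot: [[0.954, -0.299, -0.002], [-0.299, -0.954, 0.003], [-0.003, -0.002, -1.0]]
contact_force: [-0.5, 9.0, -2.5]
opening: 0.0254
grasp_force: 35.0
```

```bash
python3 -c "
from h import *
plan((.5295,-.1071,.131,-15.3),(.5295,-.1071,.131,-20))
print(robot.state()['torque'])
"
```

```text
t 17.78 pos [ 0.5288 -0.1002  0.1317] ang -17.41 q [ 0.65  0.47 -0.64  1.91  0.35  0.88 -2.04] F [-0.5  9.  -2.5] open 0.0254 34.98795568943024
[0.0027, 0.0064, 0.0007] -0.0369
[0.0027, 0.0064, 0.0007] 0.0451
[2.21224023 0.18202244 0.03500883]
```

Call:
carry_out([
  {"translation":[0,-0.001,0],"roll":0.05,"jaw":0.7},
  {"translation":[0,-0.001,0],"roll":0.09,"jaw":0.7},
  {"translation":[0,-0.001,0],"roll":0.12,"jaw":0.7},
  {"translation":[0,-0.001,0],"roll":0.12,"jaw":0.7},
  {"translation":[0,-0.001,0],"roll":0.12,"jaw":0.7},
])

```text
clock: 18.2
tool_pos: [0.529, -0.0998, 0.1317]
tcp_rot: [[0.911, -0.412, -0.002], [-0.412, -0.911, 0.003], [-0.003, -0.002, -1.0]]
contact_force: [-1.1, 6.8, -1.2]
opening: 0.0256
grasp_force: 35.0
```

```bash
python3 -c "
from h import *
plan((.5295,-.1071,.131,-15.3),(.5295,-.1071,.131,-20))
print(robot.state()['torque'])
"
```

```text
t 18.20 pos [ 0.529  -0.0998  0.1317] ang -24.31 q [ 0.63  0.46 -0.61  1.91  0.34  0.88 -2.15] F [-1.1  6.8 -1.2] open 0.0256 34.98517155647278
[0.0035, 0.0065, 0.0007] -0.1573
[0.0035, 0.0065, 0.0007] -0.0752
[1.93770553 0.19692121 0.03357533]
```

Call:
carry_out([
  {"translation":[0,-0.001,0],"roll":0.04,"jaw":0.7},
  {"translation":[0,-0.001,0],"roll":0.08,"jaw":0.7},
  {"translation":[0,-0.001,0],"roll":0.12,"jaw":0.7},
  {"translation":[0,-0.001,0],"roll":0.12,"jaw":0.7},
  {"translation":[0,-0.001,0],"roll":0.12,"jaw":0.7},
])

```text
clock: 18.62
tool_pos: [0.5292, -0.0993, 0.1316]
tcp_rot: [[0.856, -0.517, -0.003], [-0.517, -0.856, 0.002], [-0.003, -0.0, -1.0]]
contact_force: [-1.2, 6.2, -1.0]
opening: 0.0258
grasp_force: 35.1
```

```bash
python3 -c "
from h import *
plan((.5295,-.1071,.131,-15.3),(.5295,-.1071,.131,-20))
print(robot.state()['torque'])
"
```

```text
t 18.62 pos [ 0.5292 -0.0993  0.1316] ang -31.12 q [ 0.61  0.46 -0.59  1.91  0.32  0.88 -2.25] F [-1.2  6.2 -1. ] open 0.0258 35.055490136146545
[0.0043, 0.0065, 0.0006] -0.2761
[0.0043, 0.0065, 0.0006] -0.1941
[1.68104146 0.31244921 0.45049144]
```

Call:
carry_out([
  {"translation":[0,0,0],"roll":0.03,"jaw":0.7},
  {"translation":[0,0,0],"roll":0.03,"jaw":0.7},
  {"translation":[0,0,0],"roll":-0.05,"jaw":0.7},
  {"translation":[0,0,0],"roll":-0.1,"jaw":0.7},
  {"translation":[0,-0.001,-0.008],"roll":-0.1,"jaw":0.7},
  {"translation":[0,-0.001,-0.016],"roll":-0.1,"jaw":0.7},
  {"translation":[0,-0.001,-0.024],"roll":-0.1,"jaw":0.7},
  {"translation":[0,-0.001,-0.034],"roll":-0.1,"jaw":0.7},
  {"translation":[0,-0.001,-0.06],"roll":-0.1,"jaw":0.7},
  {"translation":[0,-0.001,-0.08],"roll":-0.1,"jaw":0.7},
  {"translation":[0,-0.001,-0.08],"roll":-0.1,"jaw":0.7},
])

```text
clock: 19.53
tool_pos: [0.5343, -0.1021, 0.2175]
tcp_rot: [[0.901, -0.433, 0.009], [-0.433, -0.901, -0.004], [0.009, -0.0, -1.0]]
contact_force: [1.7, -0.6, -2.2]
opening: 0.026
grasp_force: 35.0
```

```bash
python3 -c "
from h import *
plan((.497,-.337,.2,-22),(.495,-.345,.2,20),(.495,-.345,.06,20))
"
```

```text
t 19.53 pos [ 0.5343 -0.1021  0.2175] ang -25.66 q [ 0.67  0.35 -0.65  1.83  0.25  1.03 -2.1 ] F [ 1.7 -0.6 -2.2] open 0.0260 34.97931718826294
[0.0679, 0.2279, 0.018] -0.0638
[0.0696, 0.236, 0.018] -0.7968
[0.0683, 0.236, 0.158] -0.7968
```

Call:
carry_out([
  {"translation":[0.005,0.02,0.01],"roll":-0.11,"jaw":0.7},
  {"translation":[0.01,0.04,0.01],"roll":-0.22,"jaw":0.7},
  {"translation":[0.015,0.06,0.01],"roll":-0.33,"jaw":0.7},
  {"translation":[0.022,0.08,0.01],"roll":-0.44,"jaw":0.7},
  {"translation":[0.028,0.1,0.01],"roll":-0.55,"jaw":0.7},
  {"translation":[0.034,0.12,0.01],"roll":-0.66,"jaw":0.7},
  {"translation":[0.04,0.14,0.01],"roll":-0.77,"jaw":0.7},
  {"translation":[0.046,0.16,0.01],"roll":-0.88,"jaw":0.7},
  {"translation":[0.052,0.18,0.01],"roll":-0.99,"jaw":0.7},
  {"translation":[0.058,0.2,0.01],"roll":-1.1,"jaw":0.7},
  {"translation":[0.064,0.22,0.01],"roll":-1.21,"jaw":0.7},
  {"translation":[0.069,0.236,0.01],"roll":-1.32,"jaw":0.7},
])

```text
clock: 20.53
tool_pos: [0.4899, -0.3466, 0.2018]
tcp_rot: [[0.64, 0.768, -0.001], [0.768, -0.64, -0.002], [-0.002, 0.0, -1.0]]
contact_force: [-0.7, 0.2, -3.7]
opening: 0.026
grasp_force: 35.0
```

```bash
python3 -c "
from h import *
plan((.488,-.349,.2,114),(.488,-.349,.055,114))
"
```

```text
t 20.53 pos [ 0.4899 -0.3466  0.2018] ang 50.19 q [ 1.18  0.54 -0.84  1.7   0.44  1.11 -0.48] F [-0.7  0.2 -3.7] open 0.0260 34.978272914886475
[-0.003, 0.0001, 0.0018] -1.1137
[-0.0027, 0.0, 0.1468] -1.1137
```

Call:
carry_out([
  {"translation":[-0.003,0,0.01],"roll":-0.11,"jaw":0.7},
  {"translation":[-0.003,0,0.02],"roll":-0.22,"jaw":0.7},
  {"translation":[-0.003,0,0.03],"roll":-0.33,"jaw":0.7},
  {"translation":[-0.003,0,0.045],"roll":-0.44,"jaw":0.7},
  {"translation":[-0.003,0,0.06],"roll":-0.55,"jaw":0.7},
  {"translation":[-0.003,0,0.075],"roll":-0.66,"jaw":0.7},
  {"translation":[-0.003,0,0.09],"roll":-0.77,"jaw":0.7},
  {"translation":[-0.003,0,0.1],"roll":-0.88,"jaw":0.7},
  {"translation":[-0.003,0,0.11],"roll":-0.99,"jaw":0.7},
  {"translation":[-0.003,0,0.12],"roll":-1.1,"jaw":0.7},
  {"translation":[-0.003,0,0.13],"roll":-1.11,"jaw":0.7},
  {"translation":[-0.003,0,0.13],"roll":-1.11,"jaw":0.7},
])

```text
clock: 21.53
tool_pos: [0.4874, -0.346, 0.0695]
tcp_rot: [[-0.398, 0.918, -0.003], [0.918, 0.398, 0.001], [0.003, -0.002, -1.0]]
contact_force: [-1.0, -1.0, -2.7]
opening: 0.0259
grasp_force: 35.0
```

```bash
python3 -c "
from h import *
plan((.488,-.349,.0505,114))
"
```

```text
t 21.53 pos [ 0.4874 -0.346   0.0695] ang 113.43 q [ 1.25  0.8  -0.95  1.78  0.77  0.99  0.39] F [-1.  -1.  -2.7] open 0.0259 34.97872710227966
[-0.0031, -0.0006, 0.019] -0.0099
```

Call:
carry_out([
  {"translation":[0,0,0.006],"roll":0,"jaw":0.7},
  {"translation":[0,0,0.012],"roll":0,"jaw":0.7},
  {"translation":[0,0,0.016],"roll":0,"jaw":0.7},
  {"translation":[0,0,0.018],"roll":0,"jaw":0.7},
  {"translation":[0,0,0.019],"roll":0,"jaw":0.7},
  {"translation":[0,0,0.019],"roll":0,"jaw":0.7},
])

```text
clock: 22.03
tool_pos: [0.4895, -0.3456, 0.053]
tcp_rot: [[-0.401, 0.916, 0.0], [0.916, 0.401, -0.0], [-0.0, -0.0, -1.0]]
contact_force: [0.0, -0.6, -3.1]
opening: 0.0258
grasp_force: 35.0
```

```bash
python3 -c "
from h import *
plan()
"
```

```text
t 22.03 pos [ 0.4895 -0.3456  0.053 ] ang 113.65 q [ 1.23  0.82 -0.93  1.79  0.8   0.96  0.37] F [ 0.  -0.6 -3.1] open 0.0258 34.97926890850067
```

Not touching yet, about 2 mm to go. Lower further, then release gently.

Call:
carry_out([
  {"translation":[0,0,0.001],"roll":0,"jaw":0.7},
  {"translation":[0,0,0.002],"roll":0,"jaw":0.7},
  {"translation":[0,0,0.003],"roll":0,"jaw":0.7},
  {"translation":[0,0,0.003],"roll":0,"jaw":0.7},
  {"translation":[0,0,0.003],"roll":0,"jaw":0.7},
])

```text
clock: 22.45
tool_pos: [0.4896, -0.3457, 0.0504]
tcp_rot: [[-0.401, 0.916, 0.0], [0.916, 0.401, -0.0], [-0.0, 0.0, -1.0]]
contact_force: [-0.2, -0.0, 0.4]
opening: 0.0258
grasp_force: 35.0
```

Call:
carry_out([
  {"translation":[0,0,0.0],"roll":0,"jaw":0.4},
  {"translation":[0,0,0.0],"roll":0,"jaw":0.2},
  {"translation":[0,0,0.0],"roll":0,"jaw":0},
  {"translation":[0,0,0.0],"roll":0,"jaw":-0.2},
  {"translation":[0,0,0.0],"roll":0,"jaw":-0.3},
  {"translation":[0,0,-0.02],"roll":0,"jaw":-0.3},
  {"translation":[0,0,-0.06],"roll":0,"jaw":-0.3},
  {"translation":[0,0,-0.1],"roll":0,"jaw":-0.3},
  {"translation":[0,0,-0.14],"roll":0,"jaw":-0.3},
  {"translation":[0,0,-0.17],"roll":0,"jaw":-0.3},
  {"translation":[0,0,-0.17],"roll":0,"jaw":-0.3},
])

```text
clock: 23.37
tool_pos: [0.4933, -0.3464, 0.2271]
tcp_rot: [[-0.402, 0.916, 0.009], [0.916, 0.402, -0.006], [-0.009, 0.006, -1.0]]
contact_force: [1.0, 0.3, -0.8]
opening: 0.0595
grasp_force: 0.0
```

```bash
python3 -c "
from h import *
plan()
p=robot.get_image('top');s=robot.get_image('side')
a=cv2.imread('pics/topB.png')
u=np.array([np.cos(np.radians(-105.3)),np.sin(np.radians(-105.3))])
for im in(a,p['pixels']):
  g=cv2.cvtColor(im,cv2.COLOR_BGR2GRAY).astype(np.float32)
  pr=[]
  for r in np.arange(.106,.162,.004):
    q=proj(p,(*(C+u*r),.071));pr.append(int(cv2.getRectSubPix(g,(1,1),tuple(float(v) for v in q))[0,0]))
  print(pr)
  h=cv2.cvtColor(im,cv2.COLOR_BGR2HSV);m=((h[...,0]<8)|(h[...,0]>172))&(h[...,1]>130);m[:,:240]=0;m[:,340:]=0
  d=atz(p,cen(m),.1)[:2]-C;print('red',np.degrees(np.arctan2(d[1],d[0])))
for n in('crank','crank_grip'):
  for r in robot.masks_of(s,n)[:1]:print(n,r['score'],r['box'],cen(r['region']))
h=cv2.cvtColor(s['pixels'],cv2.COLOR_BGR2HSV);m=((h[...,0]<8)|(h[...,0]>172))&(h[...,1]>150);m[:260]=0;m[:,:400]=0;m[:,460:]=0
print(cen(m),m.sum(),proj(s,(.487,-.345,.004+.05)))
"
```

```text
t 23.37 pos [ 0.4933 -0.3464  0.2271] ang 113.68 q [ 1.34  0.62 -1.11  1.67  0.6   1.22  0.51] F [ 1.   0.3 -0.8] open 0.0595 0.0
[105, 90, 79, 93, 99, 102, 106, 123, 129, 110, 120, 142, 139, 124, 119]
red -107.12831469694558
[107, 93, 89, 117, 132, 132, 128, 130, 121, 103, 120, 141, 139, 123, 119]
red -104.41959064587
crank 0.76 [409.1, 276.3, 442.2, 353.6] [426.40857393 319.36832896]
crank_grip 0.59 [411.3, 279.0, 440.8, 351.6] [426.54360711 319.49195597]
[425.10421836 323.42679901] 403 [425.89309496 323.66576563]
```

```bash
python3 -c "
from workcell import robot
print(robot.sign_off())"
```

```text
the job is handed in; nothing more can be done
None
```

The job is handed in at about 23.5 s: the red station is at the arrow to within about 1°, the crank reached its stop, the bolt shows about 16 mm further out into the notch, and the crank is back upright on its mat.

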